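# Slide the tall pump bottle home and confirm it

## Task

Push the tall pump bottle across the bench, low down near its foot so that it slides upright without tipping, into the empty fenced bay until it stands against the bay's back stop; do not lift or carry it. Then press the button just to the left of that bay (as seen from the robot) fully down and let go, to confirm the return. Leave the other bay with its jar, that bay's button and everything else on the bench alone.

Things in the scene. Friction and masses are not known exactly. Their poses are not given: they have to be found in the camera images.
- bottle: loose tall white pump bottle, 250 mm tall, about 0.45 kg. Round body 68 mm diameter up to 75 mm, tapering to a 28 mm neck at 118 mm; grey 34 mm collar at 160 to 190 mm, thin stem, grey 32 mm pump head at 228 to 250 mm with a beak reaching 37 mm from the axis (own -x). Origin: centre of its underside; z up. It tips when pushed high; pushed below about 30 mm it slides
- bay_home (a point): the EMPTY bay: a fixed low fence of aluminium bars 22 mm high, mouth towards the robot, thin black floor. Origin on the bench top, centred in the bay, 34 mm before its back stop: where the bottle's axis stands when home. x points in, towards the back stop, y left, z up. Clear width 105 mm; side bars 10 mm thick, from x = -40 mm (mouth) to the back stop face at x = +34 mm
- otherbay_home (a point): the same fixed point of the OTHER bay, an identical fence in which a jar stands; leave it alone. Origin on the bench top, centred in the bay, 34 mm before its back stop: where the bottle's axis stands when home. x points in, towards the back stop, y left, z up
- bay_button_top (a point): centre of the top face of the empty bay's own grey push button (32 mm diameter, on a black housing fixed to the bench), 125 mm to the left (+y of the bay) of the bay's centre line and 10 mm nearer to its mouth than bay_home; this point is 22 mm above the bench when not pressed. Pressed straight down; it springs back when let go
- bay_button (a joint): travel of that button in m: 0 released, 0.006 fully down (takes 5 N)
- otherbay_button (a joint): travel in m of the other bay's identical button (at the same place beside the other bay); not to be pressed
- jar: bystander: squat amber jar with black lid, 60 mm diameter, 42 mm high, standing in the other bay; origin at the centre of its underside
- mug: bystander: white mug, 80 mm diameter, 92 mm high, with a handle on its own +y side; origin at the centre of its underside
- carton: bystander: cardboard carton 90 x 70 x 55 mm high; origin at the centre of its underside
- carton2: bystander: flat cardboard carton 70 x 110 x 40 mm high, behind the bays; origin at the centre of its underside
- tape: bystander: empty tape core lying flat, ring of 96 mm outer diameter, 45 mm high; origin at the centre of its underside
- screwdriver: bystander: screwdriver lying behind the bays, about 200 mm long; origin below it on the bench
- spool: bystander: grey wire spool core, upright cylinder of 44 mm diameter, 60 mm high; origin at the centre of its underside
There are look-alikes about, which are no part of the job. What is shaped like the part that bears otherbay_home but orange or yellow is not meant.

How it is judged:
By the outcome, as a careful person would: the job done as asked, in the order asked, and still so for the second after the job is handed in, with the robot touching nothing.
It also fails if it takes over 67 s, if anything falls off the work surface, if the arm or the gripper's body presses on something with over 40 N, if the wrist force passes 120 N, or if a joint passes its speed limit or range.

## Robot

A 7-joint arm with a two-finger parallel gripper is mounted at the origin on the work surface. World frame = base frame: x ahead of the robot, y to its left, z up, the work surface at z = 0. Lengths are in m, angles in rad, forces in N, time in s.
With the tool pointing down it reaches from about 0.425 to 0.875 m from the base axis. Payload 4.7 kg.
Tool frame: the origin (TCP) lies at the very end of the fingers, on their centre line; the grasp point (between the pads) lies 19 mm behind it (env.grip_depth is the distance from the TCP to the grasp point, in m); z points along the fingers, y is the line along which they close (so a half turn about z gives the same grasp; the last joint's range is limited). The gripper opens to 87 mm and grips with 3 to 60 N. Pads are 19 mm wide; open, the fingers measure 117 mm over their backs; the gripper's body (75 mm by 190 mm) begins 51 mm behind the grasp point.
Start: joints at [1.121, 0.321, -0.07, 1.45, 0.023, 1.371, -0.057], TCP at [0.291, -0.581, 0.223] pointing down, gripper open.
Joint ranges: [-2.86, 2.86], [-0.3, 2.09], [-1.38, 1.24], [0.06, 2.45], [-1.56, 4.7], [0.09, 2.05], [-2.69, 2.69]. Speed limits (rad/s): [2.57, 2.57, 3.14, 3.14, 3.14, 3.14, 3.14].

## Interface

Orientations are given as a 3x3 rotation matrix whose columns are the frame's x, y, z axes.
In Python, from plant import status, eyes, job, models, env gives the robot as it stands. The module is installed in compiled form; this text tells all that it offers.
- The arm moves only by the tool servo_tool, never from a script. Its arguments are lists of equal length, an entry for each row: "dp": the shift along the world's x, y, z in m, a list of three; "delta_rot": the turn, a rotation vector about the world's x, y, z in rad, a list of three. In form: {"dp": [[dx, dy, dz], ...], "delta_rot": [[ax, ay, az], ...]}. A call has 1 to 8 rows; each row shifts and turns the commanded pose from where the row before left it; what a row does not reach is not made up. A row lasts 1/8 s, in which the tool goes at most 62.5 mm and 10.7 degrees, less where a joint would pass 70% of its speed; a pose out of reach is approached as far as the arm can. A call with a gripper value outside its range is refused whole. "hand" is the finger opening in m, from 0 to 0.087, set as the call begins (left out, the last holds). The fingers move at their own pace and stop on an object; "squeeze" is the grip in N (left out, the last holds). Time passes only in rows, so rows that do not move let the fingers close. It gives the time, the measured TCP pose, the force, the opening and the grip force at its end, in the units of the state.
- status.read_state(): the state, without advancing time (a new reading comes with each control period).
- eyes.read_camera(name): name is "scene" or "top" or "wrist"; returns a dict with "color" (384x512x3 uint8, red, green, blue), "intrinsics" (3x3 intrinsics, pixels), "position" and "orientation" of the camera in the world. Camera axes: x right, y down, z forward; pixel columns grow to the right and rows downward; lengths in m; the calibration is good to about 2 mm. A picture is of the moment at which its call begins. There is no depth.
- job.close_job(): hands the job in; it is judged then, once.
Trained networks look in a picture, given as the dict that the camera call returned (one of the last four; its "shot" number tells which), for a name from the list of things; names that differ only in an ending like _2 or _b are one class to them, and where a whole thing is asked for, a point or a joint stands for the part that bears it (a point fixed in the world has none). Each returns a list of dicts, best first, with "p" (0 to 1); they miss things now and then, are a little off and sometimes report something else, mostly with a low value. They report only what shows in the picture. A call takes as long as a camera call. They do not tell look-alikes from the thing itself.
- models.regions_of(picture, label): "pixels" (384x512 bool, what is visible of it) and "extent" ([left, top, right, bottom] in pixels, round what is visible of it).
The state is a dict: "time": time; "q": joint angles; "qd": joint speeds; "joint_torque": joint torques, N m; "eef_pos": TCP position; "orientation": TCP orientation; "contact_force": force on the tool from outside, world axes, zero at the start; "torque": the same for the moment, N m; "opening": opening from 0.0 (shut) to 1.0 (fully open); "gripper_force": force on a finger pad.
Only numpy, scipy, OpenCV 4.12 (cv2) and the standard library are available. Lean on these libraries where they do the work, as an engineer would, in place of code of your own. Each camera call takes 0.05 s, during which the arm holds its last target. There are 200 camera calls.

## Working session

There is one attempt and no reset: what is moved stays moved. The work goes in short steps, Python scripts to look and compute and a tool call to move; the robot and the scene stay as the last step left them, time stands still between calls to the robot, and variables do not carry over. Pictures are saved under pics/ and viewed, at most 10 in all, crops included, and the job is handed in when it is done.

Besides the shell and the picture viewer there is one more tool, called after "Call:" as name(argument=value, ...) on one line, values as JSON. servo_tool: Moves the arm, as the interface text tells. Its arguments: {"type":"object","properties":{"dp":{"type":"array"},"delta_rot":{"type":"array"},"hand":{"type":"number"},"squeeze":{"type":"number"}},"required":["dp","delta_rot"]}

```bash
mkdir -p pics; cat > h.py <<'E'
import numpy as np, cv2
from plant import status, eyes, job, models, env
def ray(c,u,v):
    K=np.array(c["intrinsics"]);R=np.array(c["orientation"]);d=R@np.linalg.inv(K)@[u,v,1];return np.array(c["position"]),d
def onz(c,u,v,z=0):
    p,d=ray(c,u,v);return p+d*(z-p[2])/d[2]
def proj(c,P):
    q=np.array(c["intrinsics"])@(np.array(c["orientation"]).T@(np.array(P)-c["position"]));return q[:2]/q[2]
def save(c,n): cv2.imwrite(f"pics/{n}.png",cv2.cvtColor(c["color"],cv2.COLOR_RGB2BGR))
E
python3 - <<'E'
from h import *
for n in ("top","scene"):
    c=eyes.read_camera(n);save(c,n+"0");print(n,c["position"],np.array(c["orientation"]).round(2).tolist())
    for l in ("bottle","bay_button","otherbay_button","jar","mug","carton","carton2","tape","screwdriver","spool"):
        for r in models.regions_of(c,l)[:4]:
            e=r["extent"];u,v=(e[0]+e[2])/2,(e[1]+e[3])/2
            print(l,round(r["p"],2),np.round(e).tolist(),onz(c,u,v).round(3).tolist())
E
```

```text
top [ 0.31936204 -0.04186102  1.41307822] [[0.0, -0.99, 0.15], [-1.0, -0.01, -0.01], [0.01, -0.15, -0.99]]
bottle 0.63 [251.0, 162.0, 268.0, 195.0] [0.585, -0.063, 0.0]
bay_button 0.72 [204.0, 113.0, 231.0, 137.0] [0.802, 0.107, 0.0]
otherbay_button 0.6 [335.0, 262.0, 344.0, 271.0] [0.247, -0.371, 0.0]
otherbay_button 0.4 [190.0, 238.0, 199.0, 243.0] [0.341, 0.186, 0.0]
jar 0.5 [278.0, 151.0, 290.0, 167.0] [0.666, -0.162, 0.0]
mug 0.93 [149.0, 193.0, 180.0, 217.0] [0.479, 0.304, 0.0]
mug 0.2 [201.0, 112.0, 231.0, 137.0] [0.804, 0.114, 0.0]
carton 0.73 [202.0, 118.0, 233.0, 139.0] [0.788, 0.105, 0.0]
carton 0.68 [326.0, 184.0, 354.0, 209.0] [0.515, -0.379, 0.0]
carton2 0.73 [202.0, 118.0, 233.0, 139.0] [0.788, 0.105, 0.0]
carton2 0.68 [326.0, 184.0, 354.0, 209.0] [0.515, -0.379, 0.0]
tape 0.65 [135.0, 149.0, 162.0, 175.0] [0.647, 0.376, 0.0]
screwdriver 0.54 [266.0, 122.0, 312.0, 134.0] [0.793, -0.18, 0.0]
screwdriver 0.52 [245.0, 148.0, 300.0, 171.0] [0.662, -0.115, 0.0]
spool 0.57 [321.0, 147.0, 335.0, 159.0] [0.69, -0.337, 0.0]
scene [ 1.26278079 -0.50100213  1.22403453] [[0.54, 0.
[... 360 characters left out ...]
27.0] [0.657, -0.021, -0.0]
jar 0.57 [233.0, 230.0, 251.0, 254.0] [0.663, -0.147, 0.0]
mug 0.73 [296.0, 127.0, 326.0, 163.0] [0.437, 0.319, 0.0]
carton 0.93 [310.0, 214.0, 352.0, 250.0] [0.797, 0.128, 0.0]
carton 0.74 [143.0, 217.0, 172.0, 255.0] [0.491, -0.376, 0.0]
carton2 0.93 [310.0, 214.0, 352.0, 250.0] [0.797, 0.128, 0.0]
carton2 0.74 [143.0, 217.0, 172.0, 255.0] [0.491, -0.376, 0.0]
tape 0.62 [341.0, 155.0, 369.0, 183.0] [0.628, 0.385, 0.0]
screwdriver 0.74 [228.0, 265.0, 289.0, 284.0] [0.792, -0.166, 0.0]
spool 0.78 [193.0, 258.0, 208.0, 282.0] [0.678, -0.314, 0.0]
spool 0.39 [227.0, 269.0, 261.0, 284.0] [0.774, -0.208, 0.0]
spool 0.18 [312.0, 216.0, 349.0, 246.0] [0.791, 0.132, 0.0]
```

```bash
python3 - <<'E'
import cv2
a=cv2.imread("pics/top0.png")[90:290,120:370];cv2.imwrite("pics/top0c.png",cv2.resize(a,None,fx=3,fy=3,interpolation=cv2.INTER_CUBIC))
a=cv2.imread("pics/scene0.png")[110:310,110:380];cv2.imwrite("pics/scene0c.png",cv2.resize(a,None,fx=2.96,fy=2.96,interpolation=cv2.INTER_CUBIC))
E
```

```text
(no output)
```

View pics/top0c.png

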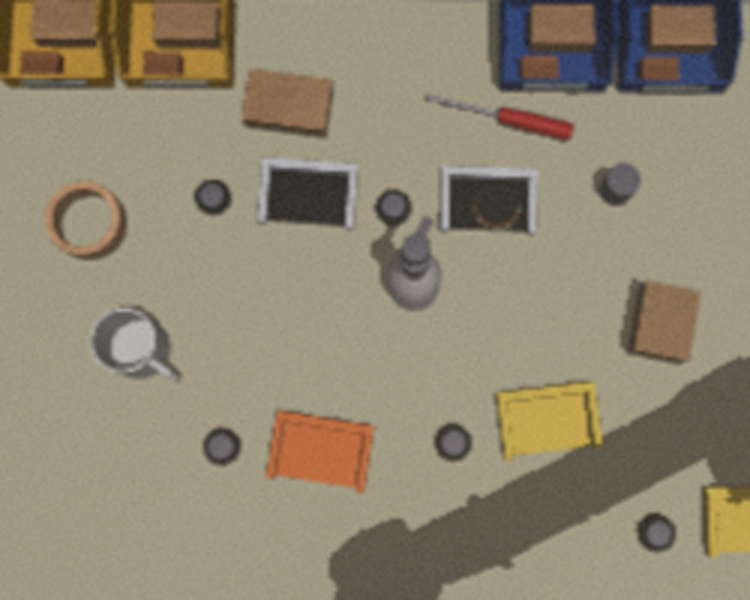

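View pics/scene0c.png

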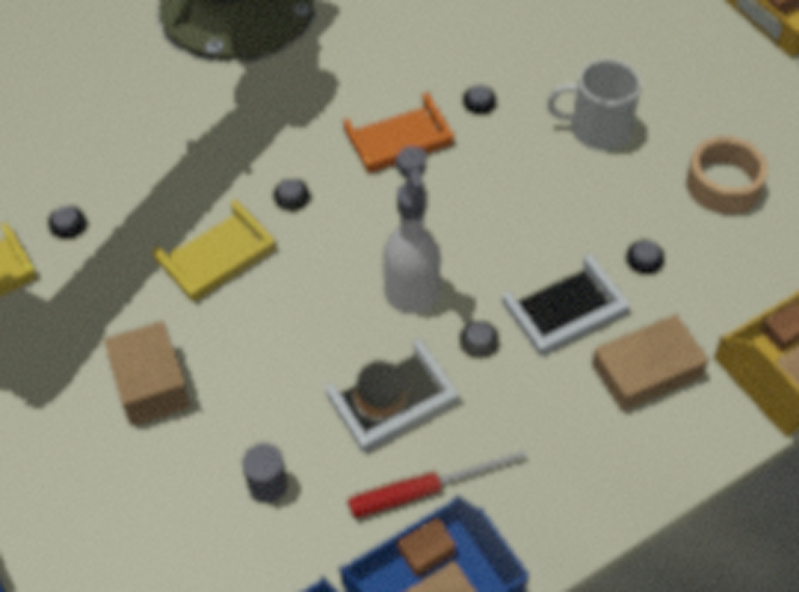

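The empty bay is the left one (top crop 258–357, 158–228) and its button is at top crop (212,196). The bottle's foot is at top crop (414,285) and scene crop (412,300). The jar bay's button is at top crop (394,207), close to the bottle. Next I compute positions.

```bash
python3 - <<'E'
from h import *
t=eyes.read_camera("top");s=eyes.read_camera("scene")
T=lambda a,b,z:onz(t,a/3+120,b/3+90,z).round(3)
S=lambda a,b,z:onz(s,a/2.96+110,b/2.96+110,z).round(3)
print("bay outer top BL,BR,FR,FL",[T(*p,.022).tolist() for p in((262,160),(357,164),(353,228),(260,222))])
print("bay outer scene BR,BL,FL,FR",[S(*p,.022).tolist() for p in((542,345),(628,302),(588,260),(508,294))])
print("btn",T(212,195,.02),S(646,253,.02)," other",T(394,205,.02),S(480,334,.02))
print("otherbay",[T(*p,.022).tolist() for p in((443,169),(537,171),(534,233),(441,230))])
# bottle: fit by body model silhouettes
from scipy.optimize import least_squares
prof=[(0,.034),(.075,.034),(.118,.014),(.16,.014)]
def ext(c,x,y):
    a=np.linspace(0,2*np.pi,40)
    return np.array([proj(c,(x+r*np.cos(k),y+r*np.sin(k),z)) for z,r in prof for k in a])
obs=[]
for c,n in((t,"t"),(s,"s")):
    r=models.regions_of(c,"bottle")[0];e=r["extent"];ys,xs=np.nonzero(r["pixels"]);print(n,e)
    obs.append((c,e))
def f(p):
    o=[]
    for c,e in obs:
        q=ext(c,*p);o+= [q[:,0].min()-e[0],q[:,0].max()-e[2],q[:,1].max()-e[3]]
    return o
r=least_squares(f,[.56,-.07]);print("bottle",r.x,np.round(r.fun,1))
E
```

```text
bay outer top BL,BR,FR,FL [[0.719, 0.142, 0.022], [0.715, 0.018, 0.022], [0.629, 0.022, 0.022], [0.636, 0.143, 0.022]]
bay outer scene BR,BL,FL,FR [[0.718, 0.023, 0.022], [0.725, 0.143, 0.022], [0.651, 0.141, 0.022], [0.64, 0.031, 0.022]]
btn [0.672 0.206 0.02 ] [0.68  0.208 0.02 ]  other [ 0.661 -0.031  0.02 ] [ 0.667 -0.027  0.02 ]
otherbay [[0.709, -0.095, 0.022], [0.707, -0.218, 0.022], [0.624, -0.213, 0.022], [0.627, -0.092, 0.022]]
t [250.8, 161.1, 266.6, 195.9]
s [239.0, 158.7, 257.3, 218.2]
bottle [ 0.55892566 -0.05868335] [-1.5  1.  -2.5 -1.6  0.  -1.9]
```

```bash
python3 - <<'E'
from h import *
from scipy.spatial.transform import Rotation as Ro
s=status.read_state();R=np.array(s["orientation"]);print(s["time"],s["eef_pos"],R.round(3).tolist())
th=np.radians(30)
for nm,d in(("+y",[0,1,0]),("+x",[1,-.03,0])):
    d=np.array(d)/np.linalg.norm(d);z=np.sin(th)*d-np.array([0,0,np.cos(th)])
    for sg in(1,-1):
        y=sg*np.cross([0,0,1],d);x=np.cross(y,z);G=np.c_[x,y,z]
        rv=Ro.from_matrix(G@R.T).as_rotvec();print(nm,sg,rv.round(3),np.degrees(np.linalg.norm(rv)).round())
E
```

```text
1.3 [ 0.29075143 -0.58136972  0.222585  ] [[0.894, 0.447, 0.0], [0.447, -0.894, -0.0], [-0.0, 0.0, -1.0]]
+y 1 [ 0.328  0.531 -1.981] 119.0
+y -1 [ 0.469 -0.289  1.081] 69.0
+x 1 [-0.693 -0.153  2.569] 153.0
+x -1 [ 0.114 -0.516 -0.482] 41.0
```

Call:
servo_tool(dp=[[0.0168,0.027,0],[0.0168,0.027,0],[0.0168,0.027,0],[0.0168,0.027,0],[0.0168,0.027,0],[0.0168,0.027,0],[0.0168,0.027,0],[0.0168,0.027,0]], delta_rot=[[0.0586,-0.0361,0.1351],[0.0586,-0.0361,0.1351],[0.0586,-0.0361,0.1351],[0.0586,-0.0361,0.1351],[0.0586,-0.0361,0.1351],[0.0586,-0.0361,0.1351],[0.0586,-0.0361,0.1351],[0.0586,-0.0361,0.1351]], hand=0.04)

```text
time: 2.3
eef_pos: [0.4254, -0.365, 0.2227]
orientation: [[-0.004, 1.0, -0.001], [0.865, 0.004, 0.501], [0.501, 0.001, -0.866]]
contact_force: [0.1, -0.9, -0.3]
opening: 0.459
gripper_force: 0.0
```

Call:
servo_tool(dp=[[0.0168,0.027,0],[0.0168,0.027,0],[0.0168,0.027,0],[0.0168,0.026,0],[0.0168,0.026,0],[0.0168,0.026,0],[0.0168,0.026,0],[0.0168,0.026,0]], delta_rot=[[0,0,0],[0,0,0],[0,0,0],[0,0,0],[0,0,0],[0,0,0],[0,0,0],[0,0,0]])

```text
time: 3.3
eef_pos: [0.5601, -0.1537, 0.2226]
orientation: [[0.0, 1.0, -0.0], [0.866, 0.0, 0.499], [0.499, -0.0, -0.866]]
contact_force: [0.5, -0.7, -0.2]
opening: 0.459
gripper_force: 0.0
```

Call:
servo_tool(dp=[[0,0,-0.03],[0,0,-0.03],[0,0,-0.03],[0,0,-0.03],[0,0,-0.02],[0,0,0]], delta_rot=[[0,0,0],[0,0,0],[0,0,0],[0,0,0],[0,0,0],[0,0,0]])

```text
time: 4.05
eef_pos: [0.5587, -0.1541, 0.0813]
orientation: [[0.001, 1.0, -0.003], [0.865, 0.0, 0.501], [0.501, -0.003, -0.865]]
contact_force: [1.4, -0.5, 0.2]
opening: 0.462
gripper_force: 0.0
```

```bash
python3 - <<'E'
from h import *
s=status.read_state();print(s["time"],s["eef_pos"],np.array(s["orientation"]).round(2).tolist(),np.round(s["q"],2),s["contact_force"],s["opening"])
a=[cv2.cvtColor(eyes.read_camera(n)["color"],cv2.COLOR_RGB2BGR) for n in("scene","wrist")]
a[0]=cv2.resize(a[0][110:290,160:400],(512,384));cv2.imwrite("pics/b.png",cv2.resize(np.hstack(a),(800,300)))
E
```

```text
4.05 [ 0.55866606 -0.15407891  0.08133052] [[0.0, 1.0, -0.0], [0.87, 0.0, 0.5], [0.5, -0.0, -0.87]] [ 0.85  0.52 -0.45  1.62 -0.27  1.28  0.53] [ 1.38363536 -0.50069634  0.19925315] 0.461759128323184
```

View pics/b.png

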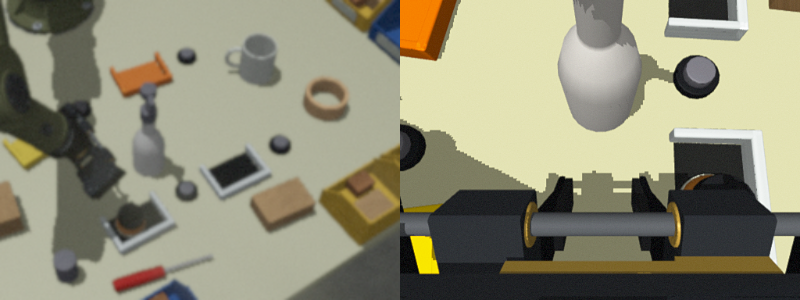

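The wrist view shows the bottle (600,80) centred between the fingers and the path clear. I go down and push left.

Call:
servo_tool(dp=[[0,0,-0.025],[0,0,-0.025],[0,0,-0.017],[0,0,0],[0,0.01,0],[0,0.01,0],[0,0.01,0],[0,0.008,0]], delta_rot=[[0,0,0],[0,0,0],[0,0,0],[0,0,0],[0,0,0],[0,0,0],[0,0,0],[0,0,0]])

```text
time: 5.15
eef_pos: [0.5597, -0.1152, 0.016]
orientation: [[-0.001, 1.0, -0.001], [0.866, 0.001, 0.5], [0.5, -0.0, -0.866]]
contact_force: [-0.3, 0.5, -1.0]
opening: 0.457
gripper_force: 0.0
```

Call:
servo_tool(dp=[[0,0.006,0],[0,0.006,0],[0,0.006,0],[0,0.006,0],[0,0.006,0],[0,0.006,0],[0,0.006,0],[0,0.006,0]], delta_rot=[[0,0,0],[0,0,0],[0,0,0],[0,0,0],[0,0,0],[0,0,0],[0,0,0],[0,0,0]])

```text
time: 6.15
eef_pos: [0.5597, -0.0682, 0.0155]
orientation: [[0.0, 1.0, -0.0], [0.866, -0.0, 0.5], [0.5, -0.0, -0.866]]
contact_force: [0.5, -3.3, -0.6]
opening: 0.464
gripper_force: 1.2
```

```bash
python3 - <<'E'
from h import *
s=status.read_state();print(s["time"],s["eef_pos"],s["contact_force"])
a=[cv2.cvtColor(eyes.read_camera(n)["color"],cv2.COLOR_RGB2BGR) for n in("scene","wrist")]
a[0]=cv2.resize(a[0][110:290,160:400],(512,384));cv2.imwrite("pics/c.png",cv2.resize(np.hstack(a),(800,300)))
E
```

```text
6.15 [ 0.55966816 -0.06823441  0.01550683] [ 0.49318168 -3.33597301 -0.59551238]
```

View pics/c.png

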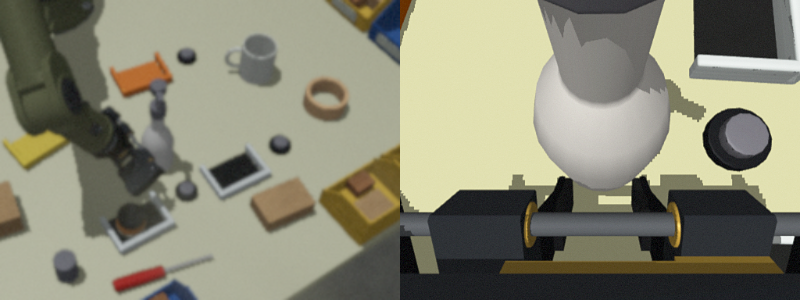

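The bottle sits upright in the finger cradle (600,130) at about 3 N. I keep pushing.

Call:
servo_tool(dp=[[0,0.007,0],[0,0.007,0],[0,0.007,0],[0,0.007,0],[0,0.007,0],[0,0.007,0],[0,0.007,0],[0,0.007,0]], delta_rot=[[0,0,0],[0,0,0],[0,0,0],[0,0,0],[0,0,0],[0,0,0],[0,0,0],[0,0,0]])

```text
time: 7.25
eef_pos: [0.5595, -0.0119, 0.0156]
orientation: [[-0.0, 1.0, -0.001], [0.866, 0.0, 0.5], [0.5, -0.001, -0.866]]
contact_force: [-0.1, -2.6, 0.1]
opening: 0.46
gripper_force: 1.3
```

Call:
servo_tool(dp=[[0,0.007,0],[0,0.007,0],[0,0.007,0],[0,0.007,0],[0,0.007,0],[0,0.007,0],[0,0.006,0],[0,0.004,0]], delta_rot=[[0,0,0],[0,0,0],[0,0,0],[0,0,0],[0,0,0],[0,0,0],[0,0,0],[0,0,0]])

```text
time: 8.25
eef_pos: [0.5595, 0.0402, 0.0156]
orientation: [[-0.0, 1.0, -0.001], [0.866, 0.001, 0.5], [0.5, -0.001, -0.866]]
contact_force: [0.2, -3.3, 0.3]
opening: 0.461
gripper_force: 1.3
```

```bash
python3 - <<'E'
from h import *
s=status.read_state();print(s["time"],s["eef_pos"],s["contact_force"])
c=eyes.read_camera("wrist");save(c,"d")
for l in("bottle","bay_home","bay_button"):
    for r in models.regions_of(c,l)[:2]: print(l,r["p"],r["extent"])
s=eyes.read_camera("scene");t=eyes.read_camera("top");a=[cv2.cvtColor(q["color"],cv2.COLOR_RGB2BGR) for q in(s,c)]
a[0]=cv2.resize(a[0][110:290,160:400],(512,384));cv2.imwrite("pics/d2.png",cv2.resize(np.hstack(a),(800,300)))
for n,q in(("s",s),("t",t)):
    for r in models.regions_of(q,"bottle")[:1]: print(n,r["p"],r["extent"],[proj(q,(.559,.085,z)).round().tolist() for z in(0,.25)])
E
```

```text
8.25 [0.55945099 0.04019418 0.01557703] [ 0.23668166 -3.29586865  0.29605338]
bottle 0.84 [169.0, 0.0, 344.8, 247.5]
bay_home 0.82 [382.5, 1.9, 512.0, 272.8]
bay_button 0.43 [419.8, 2.7, 444.2, 3.3]
s 0.88 [270.8, 142.4, 289.5, 196.3] [[280.0, 191.0], [285.0, 144.0]]
t 0.8 [217.6, 162.5, 234.2, 194.2] [[222.0, 185.0], [215.0, 172.0]]
```

View pics/d2.png

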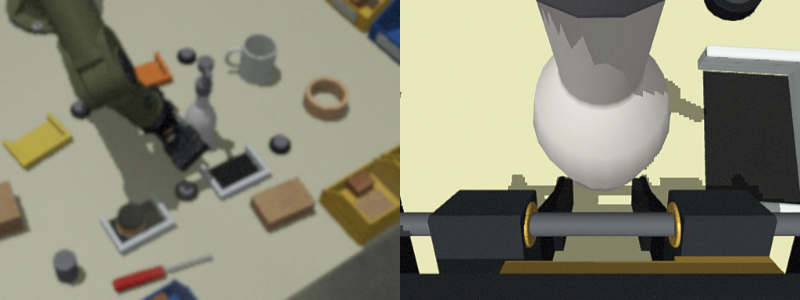

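```bash
python3 - <<'E'
from h import *
c=eyes.read_camera("wrist")
for n,p,z in(("floor FL",(705,72),0),("bar FL top outer",(700,48),.022),("bar FL top inner",(700,66),.022),("floor FR",(708,188),0),("bar FR inner",(782,203),.022),("backleft inner",(783,74),.022)):
    print(n,onz(c,(p[0]-400)/.78125,p[1]/.78125,z).round(4))
r=models.regions_of(c,"bottle")[0];p=r["pixels"];v=np.nonzero(p.any(1))[0].max();u=np.nonzero(p[v])[0].mean();print("bottle near foot",u,v,onz(c,u,v,0.0).round(3),onz(c,u,v,0.04).round(3))
E
```

```text
floor FL [0.6446 0.1384 0.    ]
bar FL top outer [0.633 0.146 0.022]
bar FL top inner [0.6318 0.1309 0.022 ]
floor FR [0.6384 0.043  0.    ]
bar FR inner [0.6771 0.0317 0.022 ]
backleft inner [0.6922 0.1245 0.022 ]
bottle near foot 256.5 243 [0.558 0.042 0.   ] [0.558 0.039 0.04 ]
```

View pics/d.png

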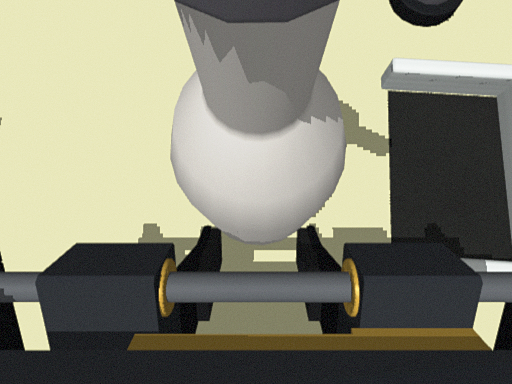

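Call:
servo_tool(dp=[[0,0.005,0],[0,0.004,0],[0,0,0],[0,-0.01,0],[0,-0.02,0],[0,-0.03,0.01],[-0.03,-0.03,0.03],[-0.03,0,0.04]], delta_rot=[[0,0,0],[0,0,0],[0,0,0],[0,0,0],[0,0,0],[0,0,0],[0,0,0],[0,0,0]])

```text
time: 9.75
eef_pos: [0.4986, -0.0457, 0.0955]
orientation: [[0.006, 1.0, 0.001], [0.866, -0.006, 0.5], [0.5, -0.002, -0.866]]
contact_force: [1.1, 0.2, 0.7]
opening: 0.459
gripper_force: 0.0
```

Call:
servo_tool(dp=[[-0.03,0,0],[0,0,0],[0,0,0],[0,0,0],[0,0,0],[0,0,0],[0,0,0],[0,0,0]], delta_rot=[[0,0,-0.17],[0,0,-0.17],[0,0,-0.17],[0,0,-0.17],[0,0,-0.17],[0,0,-0.17],[0,0,-0.17],[0,0,-0.17]])

```text
time: 10.75
eef_pos: [0.4692, -0.0426, 0.0954]
orientation: [[0.848, 0.202, 0.489], [0.174, -0.979, 0.102], [0.5, -0.002, -0.866]]
contact_force: [-18.9, -5.3, 29.4]
opening: 0.457
gripper_force: 0.0
```

Call:
servo_tool(dp=[[0,0,0],[0,0,0],[0,0,0]], delta_rot=[[0,0,-0.13],[0,0,-0.12],[0,0,0]])

```text
time: 11.12
eef_pos: [0.4666, -0.0412, 0.0939]
orientation: [[0.872, 0.055, 0.487], [0.049, -0.999, 0.024], [0.488, 0.003, -0.873]]
contact_force: [-1.8, -1.1, -0.1]
opening: 0.461
gripper_force: 0.0
```

```bash
python3 - <<'E'
from h import *
s=status.read_state();print(s["time"],s["eef_pos"],np.round(s["q"],2),np.array(s["orientation"]).round(3).tolist(),s["contact_force"])
w=eyes.read_camera("wrist");q=eyes.read_camera("scene");a=[cv2.cvtColor(k["color"],cv2.COLOR_RGB2BGR) for k in(q,w)]
a[0]=cv2.resize(a[0][110:290,160:400],(512,384));cv2.imwrite("pics/e.png",cv2.resize(np.hstack(a),(800,300)))
E
```

```text
11.125 [ 0.46658496 -0.04118914  0.09387226] [ 0.44 -0.3  -0.32  2.44 -0.36  0.51 -1.13] [[0.872, 0.055, 0.487], [0.049, -0.999, 0.024], [0.488, 0.003, -0.873]] [-1.83908207 -1.06869807 -0.07426647]
```

View pics/e.png

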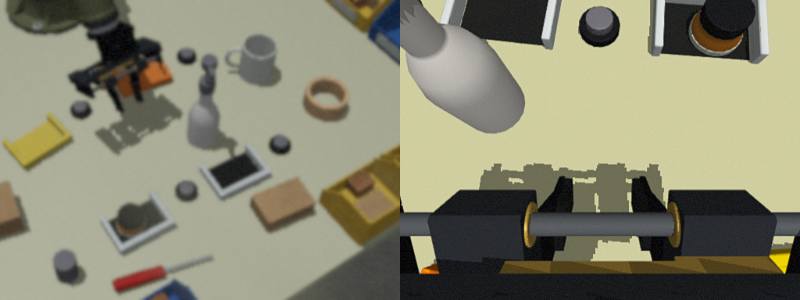

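The bottle stands in front of the bay and the tool is behind it. Joints 2 and 4 are at their range, so I move forward first and ease the tilt a little.

Call:
servo_tool(dp=[[0.008,0.01,0],[0.008,0.02,0],[0.004,0.02,0],[0,0.02,0],[0,0.02,0],[0,0.02,0],[0,0.015,0],[0,0,0]], delta_rot=[[0,0.03,0],[0,0.03,0],[0,0,0],[0,0,0],[0,0,0],[0,0,0],[0,0,0],[0,0,0]])

```text
time: 12.22
eef_pos: [0.487, 0.0808, 0.0939]
orientation: [[0.9, 0.047, 0.434], [0.043, -0.999, 0.02], [0.434, 0.0, -0.901]]
contact_force: [0.2, -0.2, 0.5]
opening: 0.463
gripper_force: 0.0
```

```bash
python3 - <<'E'
from h import *
s=status.read_state();print(s["time"],s["eef_pos"],np.round(s["q"],2),np.array(s["orientation"]).round(3).tolist(),s["contact_force"])
c=eyes.read_camera("wrist");save(c,"f")
r=models.regions_of(c,"bottle")[0];p=r["pixels"];v=np.nonzero(p.any(1))[0].max();u=np.nonzero(p[v])[0].mean();print("bottle near foot",r["p"],u,v,onz(c,u,v,0.0).round(3))
for r in models.regions_of(c,"bay_home")[:3]: print(r["p"],r["extent"])
E
```

```text
12.225 [0.48695025 0.08076714 0.09391093] [ 0.49 -0.23 -0.71  2.33 -0.13  0.54 -1.67] [[0.9, 0.047, 0.434], [0.043, -0.999, 0.02], [0.434, 0.0, -0.901]] [ 0.20437936 -0.16712017  0.53026639]
bottle near foot 0.95 258.5 194 [ 0.527  0.083 -0.   ]
0.68 [92.9, 1.5, 341.3, 79.1]
```

View pics/f.png

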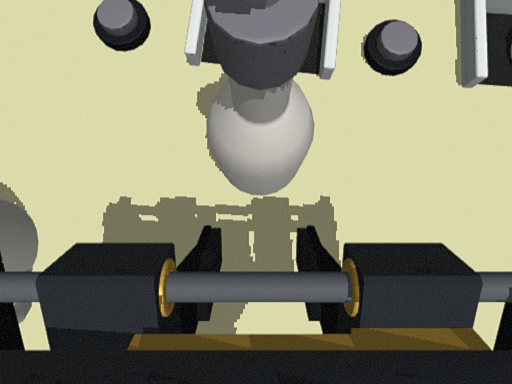

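The bottle (260,130) is lined up with the bay mouth (bars at 195 and 328), and the fingers are centred behind it.

```bash
python3 - <<'E'
from h import *
c=eyes.read_camera("wrist")
for n,p,z in(("L front inner",(200,63),.022),("L front outer",(188,61),.022),("R inner",(320,73),.022),("R outer",(333,77),.022),("L far outer",(197,0),.022),("R far outer",(340,0),.022),("btn",(117,16),.022),("obtn",(402,38),.022)): print(n,onz(c,*p,z).round(3))
E
```

```text
L front inner [0.629 0.134 0.022]
L front outer [0.63  0.144 0.022]
R inner [0.624 0.036 0.022]
R outer [0.622 0.026 0.022]
L far outer [0.685 0.141 0.022]
R far outer [0.691 0.021 0.022]
btn [0.668 0.206 0.022]
obtn [ 0.658 -0.031  0.022]
```

Call:
servo_tool(dp=[[0,0.001,-0.02],[0,0.001,-0.02],[0,0.001,-0.02],[0,0,-0.018],[0,0,0],[0.01,0,0],[0.01,0,0],[0.006,0,0]], delta_rot=[[0,0,-0.035],[0,0,-0.035],[0,0,0],[0,0,0],[0,0,0],[0,0,0],[0,0,0],[0,0,0]])

```text
time: 13.42
eef_pos: [0.5135, 0.0843, 0.0166]
orientation: [[0.9, -0.023, 0.435], [-0.02, -1.0, -0.01], [0.436, 0.0, -0.9]]
contact_force: [0.9, -0.0, 0.2]
opening: 0.462
gripper_force: 0.0
```

Call:
servo_tool(dp=[[0.006,0,0],[0.006,0,0],[0.006,0,0],[0.007,0,0],[0.007,0,0],[0.007,0,0],[0.007,-0.001,0],[0.007,0,0]], delta_rot=[[0,0,0],[0,0,0],[0,0,0],[0,0,0],[0,0,0],[0,0,0],[0,0,0],[0,0,0]])

```text
time: 14.42
eef_pos: [0.5647, 0.0838, 0.015]
orientation: [[0.901, -0.022, 0.433], [-0.019, -1.0, -0.01], [0.433, 0.001, -0.901]]
contact_force: [-6.3, 0.3, 5.2]
opening: 0.457
gripper_force: 3.1
```

Call:
servo_tool(dp=[[0.006,0,0],[0.006,-0.001,0],[0.006,0,0],[0.006,0,0],[0.006,-0.001,0],[0.006,0,0],[0.006,0,0],[0.005,0,0]], delta_rot=[[0,0,0],[0,0,0],[0,0,0],[0,0,0],[0,0,0],[0,0,0],[0,0,0],[0,0,0]])

```text
time: 15.42
eef_pos: [0.6117, 0.0819, 0.0151]
orientation: [[0.901, -0.022, 0.433], [-0.019, -1.0, -0.01], [0.433, 0.001, -0.901]]
contact_force: [-6.0, -0.3, 5.0]
opening: 0.457
gripper_force: 3.2
```

```bash
python3 - <<'E'
from h import *
s=status.read_state();print(s["time"],s["eef_pos"],np.round(s["q"],2),s["contact_force"])
w=eyes.read_camera("wrist");q=eyes.read_camera("scene");a=[cv2.cvtColor(k["color"],cv2.COLOR_RGB2BGR) for k in(q,w)]
a[0]=cv2.resize(a[0][110:290,200:440],(512,384));cv2.imwrite("pics/g.png",cv2.resize(np.hstack(a),(800,300)))
E
```

```text
15.425 [0.61169767 0.08186841 0.01506075] [ 0.55  0.32 -0.86  2.12  0.81  0.49 -2.49] [-6.00000612 -0.28043367  4.97797944]
```

View pics/g.png

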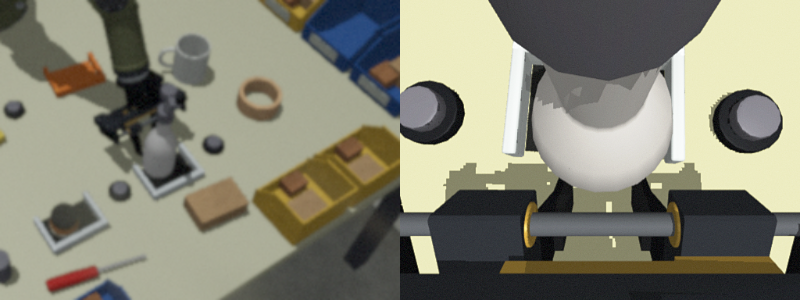

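The bottle is entering the bay centred and upright. Joint 7 is getting close to its limit, so I yaw slightly while pushing on.

Call:
servo_tool(dp=[[0.003,-0.001,0],[0.003,-0.001,0],[0.003,-0.001,0],[0.003,-0.001,0]], delta_rot=[[0,0,0.03],[0,0,0.03],[0,0,0.03],[0,0,0.03]])

```text
time: 16.02
eef_pos: [0.6236, 0.0778, 0.0152]
orientation: [[0.897, 0.099, 0.431], [0.09, -0.995, 0.042], [0.433, 0.001, -0.901]]
contact_force: [-5.3, -0.5, 3.6]
opening: 0.461
gripper_force: 2.8
```

```bash
python3 -c "
from h import *
s=status.read_state();print(s['time'],s['eef_pos'],np.round(s['q'],2),s['contact_force'])"
```

```text
16.025 [0.62359471 0.07778113 0.0151566 ] [ 0.65  0.36 -0.92  2.1   0.76  0.47 -2.27] [-5.26659349 -0.45514018  3.63298172]
```

Joint 7 has backed off. I continue slowly until the bottle meets the stop.

Call:
servo_tool(dp=[[0.002,0,0],[0.002,0,0],[0.002,0,0],[0.001,0,0]], delta_rot=[[0,0,0],[0,0,0],[0,0,0],[0,0,0]])

```text
time: 16.52
eef_pos: [0.6315, 0.0777, 0.0155]
orientation: [[0.896, 0.098, 0.432], [0.088, -0.995, 0.042], [0.434, 0.0, -0.901]]
contact_force: [-2.0, -0.1, -0.9]
opening: 0.461
gripper_force: 1.6
```

Call:
servo_tool(dp=[[0.001,0,0],[0.001,0,0],[0.001,0,0],[0.001,0,0]], delta_rot=[[0,0,0],[0,0,0],[0,0,0],[0,0,0]])

```text
time: 17.02
eef_pos: [0.6356, 0.0777, 0.0157]
orientation: [[0.896, 0.098, 0.433], [0.088, -0.995, 0.043], [0.435, -0.0, -0.901]]
contact_force: [-1.6, 0.8, -1.4]
opening: 0.459
gripper_force: 1.4
```

Call:
servo_tool(dp=[[0.001,0,0],[0.001,0,0],[0.001,0,0],[0.001,0,0]], delta_rot=[[0,0,0],[0,0,0],[0,0,0],[0,0,0]])

```text
time: 17.52
eef_pos: [0.6396, 0.0778, 0.0158]
orientation: [[0.896, 0.098, 0.433], [0.088, -0.995, 0.043], [0.435, -0.0, -0.901]]
contact_force: [-1.6, -1.1, -1.5]
opening: 0.465
gripper_force: 1.4
```

```bash
python3 - <<'E'
from h import *
s=status.read_state();print(s["time"],np.round(s["q"],2))
w=eyes.read_camera("wrist");q=eyes.read_camera("scene");a=[cv2.cvtColor(k["color"],cv2.COLOR_RGB2BGR) for k in(q,w)]
a[0]=cv2.resize(a[0][150:270,250:410],(512,384),interpolation=cv2.INTER_CUBIC);cv2.imwrite("pics/i.png",cv2.resize(np.hstack(a),(800,300)))
E
```

```text
17.525 [ 0.63  0.39 -0.9   2.07  0.78  0.48 -2.28]
```

View pics/i.png

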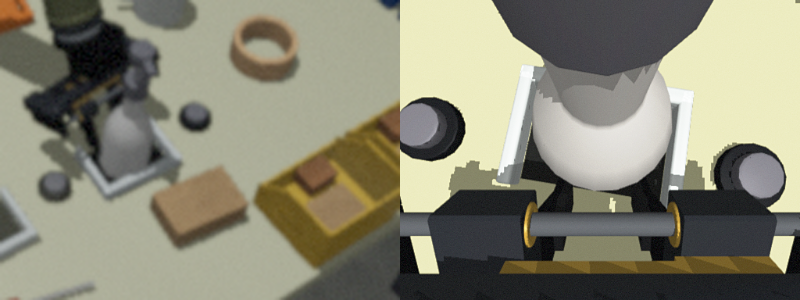

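The bottle is upright in the bay with a small gap still behind it (wrist view 600,130). I push on until the force rises.

Call:
servo_tool(dp=[[0.001,0,0],[0.001,0,0],[0.001,0,0],[0.001,0,0]], delta_rot=[[0,0,0],[0,0,0],[0,0,0],[0,0,0]])

```text
time: 18.12
eef_pos: [0.641, 0.0778, 0.0147]
orientation: [[0.898, 0.098, 0.429], [0.089, -0.995, 0.041], [0.431, 0.002, -0.903]]
contact_force: [-17.2, -1.3, 12.7]
opening: 0.461
gripper_force: 8.7
```

Call:
servo_tool(dp=[[0.001,0,0],[0.001,0,0],[0.001,0,0]], delta_rot=[[0,0,0],[0,0,0],[0,0,0]])

```text
time: 18.5
eef_pos: [0.6416, 0.0779, 0.0139]
orientation: [[0.9, 0.098, 0.425], [0.09, -0.995, 0.039], [0.427, 0.004, -0.904]]
contact_force: [-30.9, -2.5, 24.1]
opening: 0.462
gripper_force: 16.0
```

The stop is reached, with force up to about 30 N. I back off.

Call:
servo_tool(dp=[[-0.003,0,0],[-0.004,0,0],[-0.008,0,0],[-0.015,0,0],[-0.02,0,0],[-0.02,0,0.01],[-0.02,0,0.03],[-0.02,0,0.03]], delta_rot=[[0,0,0],[0,0,0],[0,0,0],[0,0,0],[0,0,0],[0,0,0],[0,0,0],[0,0,0]])

```text
time: 19.5
eef_pos: [0.5427, 0.0738, 0.0707]
orientation: [[0.901, 0.094, 0.424], [0.087, -0.996, 0.035], [0.425, 0.006, -0.905]]
contact_force: [0.2, -0.7, 0.8]
opening: 0.459
gripper_force: 0.0
```

Call:
servo_tool(dp=[[0,0.01,0.03],[0,0.02,0],[0,0.02,0],[0,0.02,0],[0,0.02,0],[0,0.02,0],[0,0.018,0],[0,0,0]], delta_rot=[[0,0,0],[-0.011,0.111,0],[-0.011,0.111,0],[-0.011,0.111,0],[-0.011,0.111,0],[0,0,0],[0,0,0],[0,0,0]], hand=0.0)

```text
time: 20.5
eef_pos: [0.5381, 0.2002, 0.0977]
orientation: [[0.994, 0.105, 0.02], [0.105, -0.994, 0.007], [0.021, -0.005, -1.0]]
contact_force: [-0.8, 0.4, -0.1]
opening: 0.003
gripper_force: 0.0
```

Call:
servo_tool(dp=[[0,0,0],[0,0,0],[0,0,0],[0,0,0],[0,0,0],[0,0,0],[0,0,0],[0,0,0]], delta_rot=[[0,0,0.18],[0,0,0.18],[0,0,0.18],[0,0,0.18],[0,0,0.18],[0,0,0.18],[0,0,0.18],[0,0,0.18]])

```text
time: 21.5
eef_pos: [0.539, 0.1966, 0.0974]
orientation: [[0.025, 1.0, -0.003], [1.0, -0.025, 0.019], [0.019, -0.004, -1.0]]
contact_force: [0.5, 0.6, -0.1]
opening: 0.004
gripper_force: 0.0
```

```bash
python3 - <<'E'
from h import *
s=status.read_state();print(s["time"],s["eef_pos"],np.round(s["q"],2),np.array(s["orientation"]).round(3).tolist(),s["contact_force"],s["opening"])
for n in("wrist","top","scene"):
    c=eyes.read_camera(n);print(n,"pred bottle foot",proj(c,(.67,.081,0)).round(),"head",proj(c,(.67,.081,.24)).round(),"btn",proj(c,(.668,.206,.022)).round())
    for l in("bottle","bay_button"):
        for r in models.regions_of(c,l)[:3]:
            e=r["extent"];print(l,round(r["p"],2),np.round(e).tolist(),onz(c,(e[0]+e[2])/2,(e[1]+e[3])/2,.015).round(3))
E
```

```text
21.5 [0.53903772 0.19657468 0.0973687 ] [ 0.64  0.66 -1.35  1.77  0.66  1.27 -0.9 ] [[0.025, 1.0, -0.003], [1.0, -0.025, 0.019], [0.019, -0.004, -1.0]] [ 0.54942297  0.55095316 -0.05992868] 0.0035653321240124254
wrist pred bottle foot [407. 311.] head [ 878. 1010.] btn [433. 185.]
bottle 0.55 [392.0, 300.0, 495.0, 351.0] [0.696 0.077 0.015]
bay_button 0.94 [412.0, 158.0, 462.0, 198.0] [0.674 0.209 0.015]
top pred bottle foot [223. 157.] head [217. 140.] btn [191. 156.]
bottle 0.89 [214.0, 128.0, 233.0, 169.0] [0.702 0.079 0.015]
bottle 0.73 [187.0, 144.0, 240.0, 165.0] [0.676 0.119 0.015]
scene pred bottle foot [298. 213.] head [305. 169.] btn [326. 193.]
bottle 0.68 [290.0, 161.0, 311.0, 225.0] [0.614 0.134 0.015]
bottle 0.36 [232.0, 231.0, 249.0, 255.0] [ 0.671 -0.158  0.015]
bay_button 0.38 [323.0, 193.0, 334.0, 200.0] [0.682 0.208 0.015]
```

Call:
servo_tool(dp=[[0.017,0.001,0],[0.017,0.001,0],[0.017,0.002,0],[0.017,0.002,0],[0.017,0.002,0],[0.017,0.001,0],[0.016,0.001,0],[0,0,0]], delta_rot=[[0,0,0],[0,0,0],[0,0,0],[0,0,0],[0,0,0],[0,0,0],[0,0,0],[0,0,0]])

```text
time: 22.95
eef_pos: [0.6574, 0.2083, 0.0971]
orientation: [[0.031, 1.0, -0.004], [0.999, -0.031, 0.021], [0.021, -0.004, -1.0]]
contact_force: [0.1, 0.1, -0.0]
opening: 0.005
gripper_force: 0.0
```

```bash
python3 - <<'E'
from h import *
s=status.read_state();print(s["time"],s["eef_pos"],np.round(s["q"],2),np.array(s["orientation"])[:,2].round(3).tolist())
c=eyes.read_camera("wrist");save(c,"k")
for r in models.regions_of(c,"bay_button")[:2]:
    e=r["extent"];print(r["p"],np.round(e),onz(c,(e[0]+e[2])/2,(e[1]+e[3])/2,.012).round(3))
hs=cv2.cvtColor(c["color"],cv2.COLOR_RGB2HSV)
print("pred",proj(c,(.672,.207,.022)))
E
```

```text
22.95 [0.65741982 0.20829193 0.09707618] [ 0.43  0.82 -1.2   1.46  0.75  1.37 -0.83] [-0.004, 0.021, -1.0]
0.67 [256. 176. 300. 217.] [0.672 0.208 0.012]
pred [278.6641435  201.81738206]
```

Call:
servo_tool(dp=[[0.0145,0,0],[0,0,-0.02],[0,0,-0.02],[0,0,-0.02],[0,0,-0.008],[0,0,0]], delta_rot=[[0,0,0],[0,0,0],[0,0,0],[0,0,0],[0,0,0],[0,0,0]])

```text
time: 23.8
eef_pos: [0.6707, 0.2082, 0.0284]
orientation: [[0.029, 1.0, -0.005], [0.999, -0.029, 0.02], [0.02, -0.006, -1.0]]
contact_force: [-0.4, -0.5, -0.2]
opening: 0.0
gripper_force: 0.0
```

Call:
servo_tool(dp=[[0,0,-0.004],[0,0,-0.003],[0,0,-0.003],[0,0,-0.001],[0,0,-0.001],[0,0,0]], delta_rot=[[0,0,0],[0,0,0],[0,0,0],[0,0,0],[0,0,0],[0,0,0]])

```text
time: 24.55
eef_pos: [0.6717, 0.2085, 0.0179]
orientation: [[0.029, 1.0, -0.003], [0.999, -0.029, 0.021], [0.021, -0.003, -1.0]]
contact_force: [-0.0, 0.1, 4.5]
opening: 0.011
gripper_force: 2.0
```

Call:
servo_tool(dp=[[0,0,-0.002],[0,0,-0.001],[0,0,-0.001],[0,0,-0.001],[0,0,0]], delta_rot=[[0,0,0],[0,0,0],[0,0,0],[0,0,0],[0,0,0]])

```text
time: 25.18
eef_pos: [0.6717, 0.2086, 0.0163]
orientation: [[0.03, 1.0, -0.002], [0.999, -0.029, 0.02], [0.02, -0.003, -1.0]]
contact_force: [-5.2, -3.6, 20.9]
opening: 0.005
gripper_force: 10.5
```

Bottomed out: z is 0.016 and the force is 21 N. I release and retreat.

Call:
servo_tool(dp=[[0,0,0],[0,0,0.005],[0,0,0.01],[0,0,0.03],[0,0,0.04],[-0.02,0.02,0.03],[-0.03,0.02,0],[0,0,0]], delta_rot=[[0,0,0],[0,0,0],[0,0,0],[0,0,0],[0,0,0],[0,0,0],[0,0,0],[0,0,0]])

```text
time: 26.18
eef_pos: [0.6181, 0.2511, 0.1276]
orientation: [[0.023, 1.0, -0.005], [1.0, -0.023, 0.02], [0.02, -0.006, -1.0]]
contact_force: [0.1, -0.8, -0.2]
opening: 0.003
gripper_force: 0.0
```

```bash
python3 - <<'E'
from h import *
s=status.read_state();print(s["time"],s["eef_pos"],s["contact_force"])
for n in("top","scene"):
    c=eyes.read_camera(n);print(n,"pred foot",proj(c,(.676,.081,0)).round(),"head",proj(c,(.676,.081,.25)).round())
    for l in("bottle","jar","mug","tape","carton2"):
        for r in models.regions_of(c,l)[:1]: print(l,round(r["p"],2),np.round(r["extent"]).tolist())
E
```

```text
26.175 [0.61805291 0.25106153 0.12764277] [ 0.07332667 -0.76841111 -0.18670047]
top pred foot [223. 156.] head [217. 137.]
bottle 0.96 [214.0, 127.0, 232.0, 165.0]
jar 0.77 [279.0, 151.0, 291.0, 168.0]
mug 0.87 [152.0, 195.0, 180.0, 216.0]
tape 0.67 [134.0, 150.0, 159.0, 177.0]
carton2 0.8 [327.0, 183.0, 354.0, 211.0]
scene pred foot [299. 214.] head [306. 168.]
bottle 0.64 [290.0, 165.0, 311.0, 223.0]
jar 0.71 [232.0, 230.0, 249.0, 253.0]
mug 0.72 [278.0, 190.0, 332.0, 232.0]
tape 0.73 [342.0, 158.0, 367.0, 182.0]
carton2 0.73 [311.0, 214.0, 350.0, 251.0]
```

```bash
python3 -c "
from plant import job;print(job.close_job())"
```

```text
the job is handed in; nothing more can be done
None
```

I slid the bottle upright into the empty bay until it met the back stop. I then pressed that bay's button fully down (21 N at the bottom), released it and handed the job in at about 26 s. The last camera check showed the bottle still standing at the stop and the jar where it started.

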